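# Fit the rotor on the mini centrifuge

## Task

Fit the loose aluminium rotor on the mini centrifuge: pick it up by its knob, lower it over the spindle in the bowl, and turn it under light pressure until its slots find the drive cross and it drops fully home, level. Work gently, never bumping or leaning hard on the centrifuge, let go of the rotor, and leave the tube rack, the grey lid, the black box and the bottle where they are.

Things in the scene. Friction and masses are not known exactly. Their poses are not given: they have to be found in the camera images.
- rotor: Loose aluminium rotor, 0.18 to 0.33 kg, upright. Origin: centre of its underside. Square hub 40 mm wide, z 0 to 11 mm, cut from below by a cross of two 9 mm wide, 11 mm deep slots along its own x and y (alike every quarter turn); conical disc, diameter 85 mm, z 11 to 34; cap to z 36; round black knob above. A blind bore 15 mm wide, 32 mm deep, opens below on the axis.
- knob (a point): Grip point on the rotor's axis, 58 mm above its underside, in its round black knob: diameter 26 mm, from 36 to 66 mm above the underside. Can be gripped at any yaw.
- centrifuge: Fixed round white and blue housing, diameter 152 mm, 94 mm high; control panel 60 mm high reaching 120 mm from the axis on its own -x side. Origin under its centre. Open bowl in the top, about 120 mm wide, floor 56 mm above the table, with collar and spindle on the axis. Contact force on it must stay under 30 N; 4 to 8 N of pressure is enough to seat the rotor.
- seat (a point): Nominal point on the centrifuge's axis at the flat top of the steel collar (diameter 42 mm), 64 mm above the table, where the rotor's origin lies when fully home. The true collar, with the whole spindle, is set up to 3 mm higher or lower than this and the two points below; that height is rigid but NOT measured.
- cross_top (a point): Nominal point on the same axis, 73 mm above the table (true height +-3 mm): top of the spindle's drive cross, four arms 5 mm wide reaching 18 mm from the axis, 9 mm high over the collar. A brake holds the spindle (0.6 N m): stop turning once caught. The cross's angle varies, NOT measured. A misaligned rotor rides here; when slots and arms line up it drops 9 mm.
- post_top (a point): Top of the spindle's round steel post on the same axis, nominally 94 mm above the table (true height +-3 mm): diameter 12 mm, tapered over the top 6 mm. It enters the rotor's bore with about 1.6 mm of play all round.
- tube_rack: Bystander: red plastic rack with clear tubes, 75 x 135 x 68 mm, origin under its centre. Leave alone.
- lid: Bystander: grey round centrifuge lid, diameter 140 mm, 46 mm high with its knob, lying on the table, origin under its centre. Leave alone.
- plate_box: Bystander: flat black plastic box 85 x 127 x 22 mm, origin under its centre. Leave alone.
- bottle: Bystander: white bottle, diameter 68 mm, 170 mm high, origin under its centre. Leave alone.
Not all that is in view belongs to the job. Several things have the shape of the rotor; the one meant has the colours described above. Of the things like the centrifuge, leave any that is yellow; of the rest the smaller one is meant.

How it is judged:
On the way:
1. the rotor is lifted off the table (height (world z) of rotor above 0.04 m), for 0.1 s.
At the end, for the whole second after the job is handed in: The rotor is released and at rest, dropped over the drive cross on to the collar: underside less than 4.2 mm above the nominal collar height (the collar varies by 3 mm; a riding rotor is 6 mm or more above), within 4 mm of the axis, tilted less than 0.06 rad (horizontal distance between rotor and seat below 0.004 m and z of rotor in the frame of seat between -0.0045 and 0.0042 m and angle between rotor's own z axis and vertical below 0.06 rad and linear speed of rotor below 0.02 m/s); the robot touches nothing.
It fails at once if the contact force on the centrifuge exceeds 30 N (contact force between anything else and centrifuge above 30 N).
It fails at once if a bystander is moved more than 30 mm (distance of any of tube_rack, lid, plate_box, bottle from where it was at the start of the episode above 0.03 m).
It also fails if it takes over 64 s, if anything falls off the work surface, if the arm or the gripper's body presses on something with over 40 N, if the wrist force passes 120 N, or if a joint passes its speed limit or range.

## Robot

A 6-joint arm with a two-finger parallel gripper is mounted at the origin on the work surface. World frame = base frame: x ahead of the robot, y to its left, z up, the work surface at z = 0. Lengths are in m, angles in rad, forces in N, time in s.
With the tool pointing down it reaches from about 0.25 to 0.725 m from the base axis. Payload 4 kg.
Tool frame: the origin (TCP) lies at the very end of the fingers, on their centre line; the grasp point (between the pads) lies 19 mm behind it; x points along the fingers, z is the direction in which the jaws open and shut, and the axes are right-handed (so a half turn about x gives the same grasp; the last joint's range is limited). The gripper opens to 85 mm and grips with 20 to 120 N. Pads are 22 mm wide; open, the fingers measure 114 mm over their backs; the gripper's body (76 mm by 85 mm) begins 54 mm behind the grasp point. The pads swing forward as they close: fully open they stand 13 mm farther back than shut.
Start: joints at [-1.212, 0.241, 0.005, 1.335, 0, 1.571], TCP at [0.176, -0.468, 0.231] pointing down, gripper open.
Joint ranges: [-2.72, 2.72], [-1.05, 1.87], [-1.09, 1.28], [-1.99, 2.15], [-1.42, 1.44], [-3.14, 3.14]. Speed limits (rad/s): [2.79, 2.79, 3.14, 3.14, 3.14, 3.14].

## Interface

Orientations are given as a unit quaternion [x, y, z, w].
In Python, from workcell import bot gives the robot as it stands.
- The arm moves only by the tool apply_moves, never from a script. Its argument "targets" is one flat list of numbers, 7 for each row, row after row: the shift along the tool's x, y, z in units of 25 cm (1.0 is 25 cm), then the turn, a rotation vector about the tool's x, y, z in units of 0.5 rad (1.0 is 0.5 rad), then the opening, from 0 (shut) to 1 (fully open). In form: [tx, ty, tz, wx, wy, wz, claw, tx, ty, tz, wx, wy, wz, claw, ...]. A call has 1 to 12 rows; each row is the pose to reach, as a shift and turn from the pose commanded when the call began, along the tool's axes at that moment; what a row does not reach only later rows make up. A row lasts 1/12 s, in which the tool goes at most 41.7 mm and 7.16 degrees, less where a joint would pass 70% of its speed; a pose out of reach is approached as far as the arm can. A call with a number of a shift or a turn outside -1 to 1 is refused whole. A call with a gripper value outside its range is refused whole. The fingers move at their own pace and stop on an object; the grip force is fixed at half the most. Time passes only in rows, so rows that repeat a pose let the fingers close. It gives the time, the measured TCP pose, the force and the opening at its end, in the units of the state.
- bot.get_obs(): the state, without advancing time (a new reading comes with each control period).
- bot.camera(name): name is "scene" or "top"; returns (picture, depth): 420x560x3 uint8, red, green, blue; 420x560 float32, m along the optical axis (not along the pixel's ray), 0 where there is no reading.
- bot.camera_params(name): a dict with "fx", "fy", "cx", "cy" (pixels), "dist" ([k1, k2, p1, p2, k3] as OpenCV has them; the pictures are not rectified), "T" (4x4, takes a point from camera to world coordinates). Camera axes: x right, y up, looking along -z (the intrinsics and any distortion apply to the point x, -y, -z); pixel columns grow to the right and rows downward; lengths in m; the calibration is good to about 2 mm. A picture is of the moment at which its call begins. camera_params takes no time and is no camera call.
- bot.job_done(): hands the job in, once; it reports no verdict.
The state is a dict: "clock": time; "joint_pos": joint angles; "joint_vel": joint speeds; "tau": joint torques, N m; "eef_pos": TCP position; "tool_rot": TCP orientation; "ft_force": force on the tool from outside, world axes, zero at the start; "ft_torque": the same for the moment, N m; "grip_width": finger opening in m.
Only numpy, scipy, OpenCV 4.12 (cv2) and the standard library are available. Lean on these libraries where they do the work, as an engineer would, in place of code of your own. Each camera call takes 0.05 s, during which the arm holds its last target.

## Working session

There is one attempt and no reset: what is moved stays moved. The work goes in short steps, Python scripts to look and compute and a tool call to move; the robot and the scene stay as the last step left them, time stands still between calls to the robot, and variables do not carry over. Pictures are saved under pics/ and viewed, and the job is handed in when it is done.

Besides the shell and the picture viewer there is one more tool, called after ">>>" by a JSON object that holds its "name" and its "arguments", one argument or row to a line. apply_moves: Moves the arm, as the interface text tells. Its arguments: {"type":"object","properties":{"targets":{"type":"array"}},"required":["targets"]}

```bash
mkdir -p pics; python3 - <<'E'
from workcell import bot
import cv2,numpy as np
for n in("scene","top"):
    p,d=bot.camera(n); cv2.imwrite(f"pics/{n}0.png",p[:,:,::-1]); np.save(f"pics/{n}0.npy",d)
    q=bot.camera_params(n); print(n,q)
o=bot.get_obs(); print(o)
E
```

```text
scene {'fx': 442.627072514577, 'fy': 442.627072514577, 'cx': 285.4518775186116, 'cy': 208.54219964628527, 'dist': array([-0.0674562,  0.       ,  0.       ,  0.       ,  0.       ]), 'T': array([[ 0.23303214, -0.80855836,  0.54030492,  1.21800282],
       [ 0.97232723,  0.20321386, -0.11525571, -0.14417321],
       [-0.01660648,  0.55221147,  0.83353867,  1.12502643],
       [ 0.        ,  0.        ,  0.        ,  1.        ]])}
top {'fx': 423.20181243004276, 'fy': 423.20181243004276, 'cx': 287.5033656245368, 'cy': 210.06683883416792, 'dist': array([-0.05851287,  0.        ,  0.        ,  0.        ,  0.        ]), 'T': array([[-0.00144708,  0.98525862, -0.17106535,  0.36393733],
       [-0.9999926 , -0.0020355 , -0.00326438,  0.01367125],
       [-0.00356446,  0.17105937,  0.98525428,  1.29135544],
       [ 0.        ,  0.        ,  0.        ,  1.        ]])}
{'clock': 0.1, 'joint_pos': array([-1.21198960e+00,  2.41352500e-01,  3.84295649e-03,  1.33519130e+00,
       -2.91400184e-05,  1.57078426e+00]), 'joint_vel': array([ 0.00019667, -0.00065646,  0.00370967,  0.00300021,  0.00118317,
        0.00032781]), 'tau': array([ 5.10685677e-04, -3.73137796e+01,  2.53010201e+01,  1.08721788e-02,
        1.00408583e-04,  3.25446784e-06]), 'eef_pos': array([ 0.17537009, -0.46762748,  0.23048845]), 'tool_rot': array([ 0.40312526,  0.58175793, -0.40237514,  0.58063929]), 'ft_force': array([-0.89888618,  0.23453403, -0.32900474]), 'ft_torque': array([ 0.00125231,  0.03440375, -0.00528672]), 'grip_width': 0.08505266527932893}
```

View pics/top0.png

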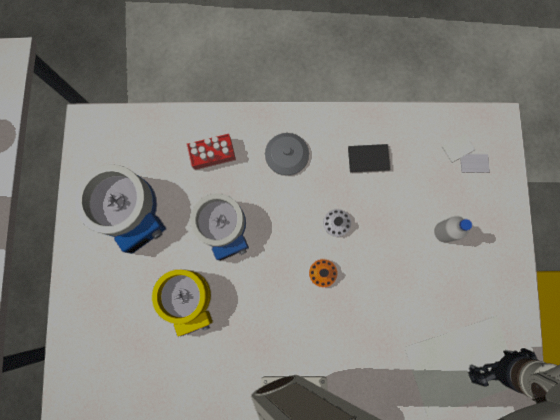

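View pics/scene0.png

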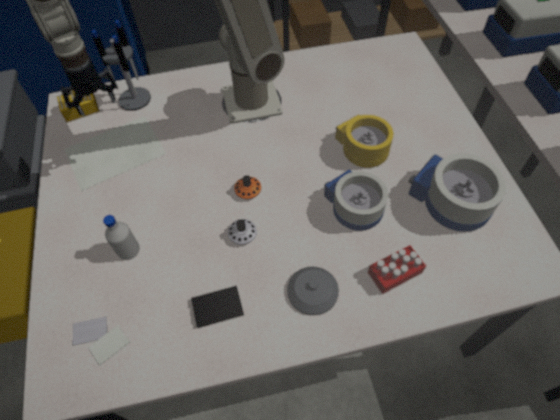

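In the top view the rotor-shaped things are silver (338,222) and orange (323,273). The silver one with the black knob fits. The centrifuges are large white (118,202), small white (220,222) and yellow (182,297), so the small white one is meant. I'll confirm both in enlarged crops.

```bash
python3 - <<'E'
import cv2,numpy as np
t=cv2.imread("pics/top0.png");s=cv2.imread("pics/scene0.png")
def c(i,x,y,r=40): return cv2.resize(i[y-r:y+r,x-r:x+r],(395,295*395//295),interpolation=cv2.INTER_CUBIC)
a=np.hstack([c(t,220,222,36),c(t,338,222,28)]); cv2.imwrite("pics/crop_top.png",a)
a=np.hstack([c(s,360,195,40),c(s,243,228,28)]); cv2.imwrite("pics/crop_scene.png",a)
E
cat > h.py <<'E'
import cv2,numpy as np
from workcell import bot
def ray(n,u,v):
    q=bot.camera_params(n);K=np.array([[q['fx'],0,q['cx']],[0,q['fy'],q['cy']],[0,0,1]])
    x=cv2.undistortPoints(np.array([[[u,v]]],float),K,q['dist'])[0,0]
    return q['T'][:3,3],q['T'][:3,:3]@np.array([x[0],-x[1],-1])
def atz(n,u,v,z):
    o,d=ray(n,u,v);return o+d*(z-o[2])/d[2]
def cloud(n,d):
    q=bot.camera_params(n);K=np.array([[q['fx'],0,q['cx']],[0,q['fy'],q['cy']],[0,0,1]])
    vv,uu=np.mgrid[0:420,0:560]
    x=cv2.undistortPoints(np.stack([uu,vv],-1).reshape(-1,1,2).astype(float),K,q['dist'])[:,0]
    P=np.c_[x[:,0],-x[:,1],-np.ones(len(x))]*d.reshape(-1,1)
    return (P@q['T'][:3,:3].T+q['T'][:3,3]).reshape(420,560,3)
E
```

```text
(no output)
```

View pics/crop_top.png

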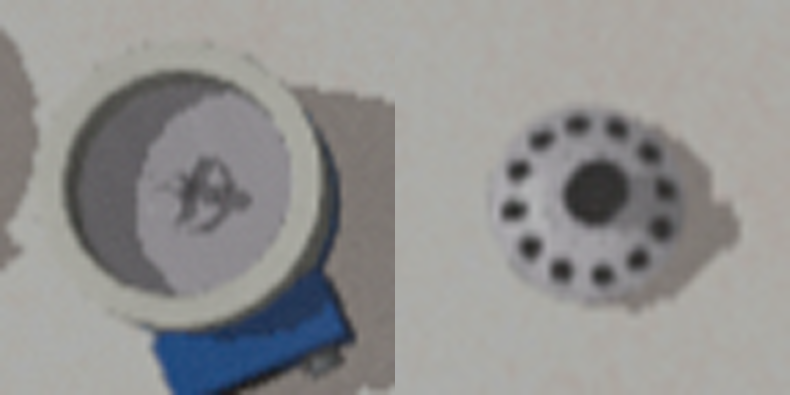

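View pics/crop_scene.png

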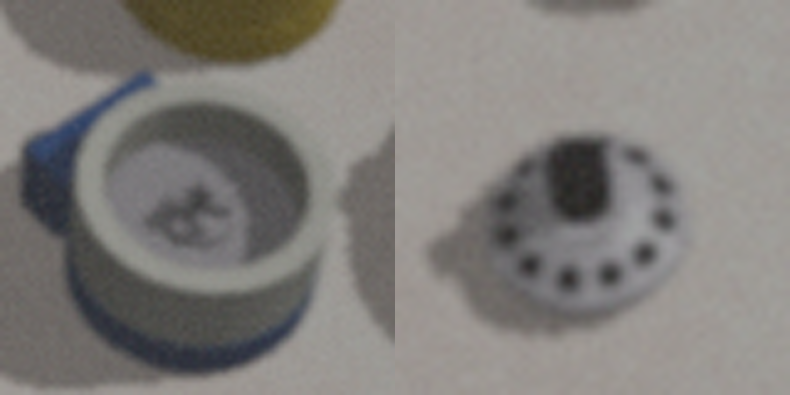

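```bash
python3 - <<'E'
from h import *
from scipy.optimize import least_squares
def circ(P):
    f=lambda p:np.hypot(P[:,0]-p[0],P[:,1]-p[1])-p[2]
    r=least_squares(f,[*P.mean(0),.07],loss='soft_l1',f_scale=.002);return r.x,np.sqrt(np.mean(r.fun**2))
for n,(cu,cv),(ru,rv) in(("top",(220,222),(338,222)),("scene",(360,195),(243,230))):
    d=np.load(f"pics/{n}0.npy");C=cloud(n,d)
    img=cv2.imread(f"pics/{n}0.png")
    vv,uu=np.mgrid[0:420,0:560]
    near=(np.hypot(uu-cu,vv-cv)<45)&(d>0)
    z=C[...,2][near];print(n,"z hist",np.histogram(z,bins=np.arange(-.01,.13,.01))[0])
    m=near&(abs(C[...,2]-.094)<.004)
    # outer boundary & inner boundary by polar
    P=C[m][:,:2];c=P.mean(0)
    # keep only the main body near centre
    for it in range(4):
        a=np.arctan2(*(P-c).T[::-1]);r=np.hypot(*(P-c).T);b=((a+np.pi)/(2*np.pi)*36).astype(int)%36
        ok=r<.085
        out=np.array([P[(b==k)&ok][np.argmax(r[(b==k)&ok])] for k in range(36) if ((b==k)&ok).any()])
        inn=np.array([P[(b==k)&ok][np.argmin(r[(b==k)&ok])] for k in range(36) if ((b==k)&ok).any()])
        x,_=circ(out);y,e=circ(inn);c=(x[:2]+y[:2])/2
    print("rim outer",x,_,"inner",y,e, "z",np.median(C[m][:,2]),m.sum())
    nr=(np.hypot(uu-ru,vv-rv)<25)&(d>0)
    k=nr&(C[...,2]>.055)&(C[...,2]<.08);print("knob",C[k].mean(0),k.sum(),"zmax",np.percentile(C[k][:,2],[50,95]))
    k=nr&(C[...,2]>.008)&(C[...,2]<.08);P=C[k]
    h=cv2.convexHull(P[:,:2].astype(np.float32))[:,0];print("disc",circ(h))
    # table height check
    print("table z", np.median(C[330:350,250:300,2]) if n=="top" else np.median(C[240:260,180:200,2]))
print("knob px", atz("top",338.5,221.4,.066))
print('knob scene top', atz("scene",215+(580-395)/7.05,200+150/7.05,.066))
E
```

```text
top z hist [2301 1279   17   21   42   60 1274  372   94  170  702    0    0    0]
rim outer [0.54624724 0.22299376 0.07483832] 0.0010903482502729542 inner [0.54528894 0.22365442 0.05970295] 0.024804247749681582 z 0.09319938121791371 689
knob [ 0.54503918 -0.13147934  0.06405302] 63 zmax [0.06439042 0.06819111]
disc (array([ 0.54571986, -0.13200366,  0.04192745]), np.float64(0.0004687343216931154))
table z -0.0009944541582229682
scene z hist [ 960 2000  197  193  222  188  794  555  245  222  743    6    0    0]
rim outer [0.54719032 0.22305416 0.0760271 ] 0.0008526819423217689 inner [0.54772117 0.22271954 0.0587214 ] 0.027596535696248665 z 0.09449821222165866 695
knob [ 0.54898919 -0.13267723  0.06511674] 74 zmax [0.06561352 0.06927176]
disc (array([ 0.54612869, -0.13236057,  0.04324909]), np.float64(0.00609006079152235))
table z 0.0008864497155530726
knob px [ 0.54271937 -0.13146275  0.066     ]
knob scene top [ 0.54304789 -0.1289139   0.066     ]
```

```bash
cat >> h.py <<'E'
from scipy.spatial.transform import Rotation as Ro
def st():
    o=bot.get_obs();R=Ro.from_quat(o['tool_rot']).as_matrix()
    print('t %.2f'%o['clock'],'pos',o['eef_pos'].round(4),'q',o['joint_pos'].round(3),'F',o['ft_force'].round(2),'T',o['ft_torque'].round(3),'w %.4f'%o['grip_width'])
    return o,R
def to(p,R,o):
    d=R.T@(np.array(p)-o['eef_pos'])/.25
    print('shift units',d.round(4)); return d
E
python3 - <<'E'
from h import *
o,R=st();print(R.round(3))
to([.5455,-.132,.18],R,o)
E
```

```text
t 0.10 pos [ 0.1754 -0.4676  0.2305] q [-1.212  0.241  0.004  1.335 -0.     1.571] F [-0.9   0.23 -0.33] T [ 0.001  0.034 -0.005] w 0.0851
[[-0.001  0.936  0.351]
 [ 0.002  0.351 -0.936]
 [-1.    -0.    -0.002]]
shift units [ 0.2033  1.8577 -0.7367]
```

>>> {"name": "apply_moves", "arguments": {
  "targets": [0, 0.05, -0.02, 0, 0, 0, 1, 0, 0.13, -0.05, 0, 0, 0, 1, 0, 0.22, -0.09, 0, 0, 0, 1, 0, 0.31, -0.12, 0, 0, 0, 1, 0, 0.4, -0.16, 0, 0, 0, 1, 0, 0.49, -0.19, 0, 0, 0, 1, 0, 0.58, -0.23, 0, 0, 0, 1, 0, 0.67, -0.27, 0, 0, 0, 1, 0, 0.76, -0.3, 0, 0, 0, 1, 0, 0.85, -0.34, 0, 0, 0, 1, 0, 0.91, -0.36, 0, 0, 0, 1, 0, 0.93, -0.37, 0, 0, 0, 1]
}}

```text
clock: 1.1
eef_pos: [0.3621, -0.2984, 0.2309]
tool_rot: [0.402, 0.582, -0.402, 0.582]
ft_force: [0.2, -0.2, 0.1]
grip_width: 0.085
```

```bash
python3 - <<'E'
from h import *
o,R=st();print(R.round(3))
to([.5455,-.132,.15],R,o)
E
```

```text
t 1.10 pos [ 0.3621 -0.2984  0.2309] q [-6.900e-01  1.800e-01 -7.300e-02  1.319e+00  1.000e-03  2.090e+00] F [ 0.18 -0.18  0.08] T [-0.037 -0.009  0.011] w 0.0850
[[-0.     0.935  0.354]
 [ 0.001  0.354 -0.935]
 [-1.     0.    -0.001]]
shift units [ 0.324   0.9217 -0.3625]
```

>>> {"name": "apply_moves", "arguments": {
  "targets": [0.01, 0.05, -0.02, -0.05, 0, 0, 1, 0.03, 0.13, -0.05, -0.15, 0, 0, 1, 0.06, 0.22, -0.09, -0.25, 0, 0, 1, 0.09, 0.31, -0.12, -0.35, 0, 0, 1, 0.13, 0.4, -0.16, -0.45, 0, 0, 1, 0.16, 0.49, -0.19, -0.55, 0, 0, 1, 0.2, 0.58, -0.23, -0.65, 0, 0, 1, 0.23, 0.67, -0.26, -0.75, 0, 0, 1, 0.26, 0.76, -0.3, -0.85, 0, 0, 1, 0.29, 0.85, -0.33, -0.95, 0, 0, 1, 0.31, 0.91, -0.355, -1, 0, 0, 1, 0.32, 0.92, -0.362, -1, 0, 0, 1]
}}

```text
clock: 2.1
eef_pos: [0.5454, -0.1331, 0.15]
tool_rot: [0.246, 0.663, -0.246, 0.663]
ft_force: [-0.1, -0.7, -0.1]
grip_width: 0.0854
```

```bash
python3 - <<'E'
from h import *
o,R=st();print(R.round(3))
to([.5455,-.132,.04],R,o)
for n in("scene",):
    p,d=bot.camera(n); cv2.imwrite("pics/s1.png",cv2.resize(p[150:300,150:350,::-1],(800,600),interpolation=cv2.INTER_CUBIC))
E
```

```text
t 2.10 pos [ 0.5454 -0.1331  0.15  ] q [-0.239  0.408  0.026  1.19   0.     2.041] F [-0.11 -0.73 -0.07] T [-0.047 -0.009  0.014] w 0.0854
[[-0.001  0.652  0.759]
 [ 0.001  0.759 -0.652]
 [-1.    -0.    -0.001]]
shift units [ 0.4399  0.0034 -0.0021]
```

View pics/s1.png

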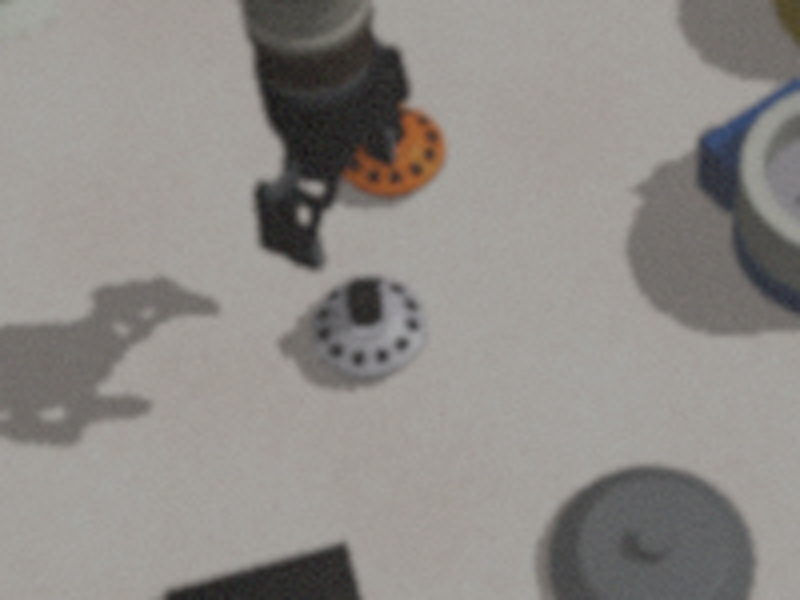

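The gripper stands above the silver rotor (crop 365,325), with the knob between the fingers. Descending and closing next.

>>> {"name": "apply_moves", "arguments": {
  "targets": [0.03, 0.003, -0.002, 0, 0, 0, 1, 0.09, 0.003, -0.002, 0, 0, 0, 1, 0.16, 0.003, -0.002, 0, 0, 0, 1, 0.23, 0.003, -0.002, 0, 0, 0, 1, 0.3, 0.003, -0.002, 0, 0, 0, 1, 0.36, 0.003, -0.002, 0, 0, 0, 1, 0.4, 0.003, -0.002, 0, 0, 0, 1, 0.425, 0.003, -0.002, 0, 0, 0, 1, 0.436, 0.003, -0.002, 0, 0, 0, 1, 0.436, 0.003, -0.002, 0, 0, 0, 1, 0.436, 0.003, -0.002, 0, 0, 0, 0.7, 0.436, 0.003, -0.002, 0, 0, 0, 0.55]
}}

```text
clock: 3.15
eef_pos: [0.5452, -0.1338, 0.0433]
tool_rot: [0.247, 0.662, -0.246, 0.663]
ft_force: [0.2, 0.4, 0.2]
grip_width: 0.0639
```

>>> {"name": "apply_moves", "arguments": {
  "targets": [0, 0, 0, 0, 0, 0, 0.5, 0, 0, 0, 0, 0, 0, 0.45, 0, 0, 0, 0, 0, 0, 0.4, 0, 0, 0, 0, 0, 0, 0.36, 0, 0, 0, 0, 0, 0, 0.32, 0, 0, 0, 0, 0, 0, 0.25, 0, 0, 0, 0, 0, 0, 0.1, 0, 0, 0, 0, 0, 0, 0, 0, 0, 0, 0, 0, 0, 0, 0, 0, 0, 0, 0, 0, 0, 0, 0, 0, 0, 0, 0, 0]
}}

```text
clock: 4.07
eef_pos: [0.5451, -0.1338, 0.0428]
tool_rot: [0.246, 0.662, -0.247, 0.663]
ft_force: [1.5, -0.6, 4.3]
grip_width: 0.0242
```

```bash
python3 - <<'E'
from h import *
o,R=st()
E
```

```text
t 4.07 pos [ 0.5451 -0.1338  0.0428] q [-0.241  0.507 -0.123  0.939 -0.     2.042] F [ 1.53 -0.61  4.26] T [-0.35  -0.308 -0.02 ] w 0.0242
```

>>> {"name": "apply_moves", "arguments": {
  "targets": [-0.02, 0, 0, 0, 0, 0, 0, -0.05, 0, 0, 0, 0, 0, 0, -0.1, 0, 0, 0, 0, 0, 0, -0.16, 0, 0, 0, 0, 0, 0, -0.22, 0, 0, 0, 0, 0, 0, -0.28, 0, 0, 0, 0, 0, 0, -0.34, 0, 0, 0, 0, 0, 0, -0.4, 0, 0, 0, 0, 0, 0, -0.46, 0, 0, 0, 0, 0, 0, -0.51, 0, 0, 0, 0, 0, 0, -0.52, 0, 0, 0, 0, 0, 0, -0.52, 0, 0, 0, 0, 0, 0]
}}

```text
clock: 5.07
eef_pos: [0.5444, -0.1333, 0.1728]
tool_rot: [0.247, 0.663, -0.246, 0.663]
ft_force: [-0.1, 0.2, -3.6]
grip_width: 0.0238
```

```bash
python3 - <<'E'
from h import *
o,R=st();print(R.round(3))
to([.5465,.223,.173],R,o)
for n in("scene","top"):
    p,d=bot.camera(n);np.save(f"pics/{n}2.npy",d); cv2.imwrite(f"pics/{n}2.png",p[:,:,::-1])
s=cv2.imread("pics/scene2.png")[130:280,170:320];t=cv2.imread("pics/top2.png")[140:290,270:420]
cv2.imwrite("pics/c2.png",cv2.resize(np.hstack([s,t]),(800,400),interpolation=cv2.INTER_CUBIC))
E
```

```text
t 5.07 pos [ 0.5444 -0.1333  0.1728] q [-0.24   0.39   0.06   1.24   0.     2.042] F [-0.14  0.23 -3.61] T [-0.039 -0.019  0.058] w 0.0238
[[ 0.     0.653  0.757]
 [ 0.     0.757 -0.653]
 [-1.     0.     0.   ]]
shift units [-4.0000e-04  1.0846e+00 -9.2470e-01]
```

View pics/c2.png

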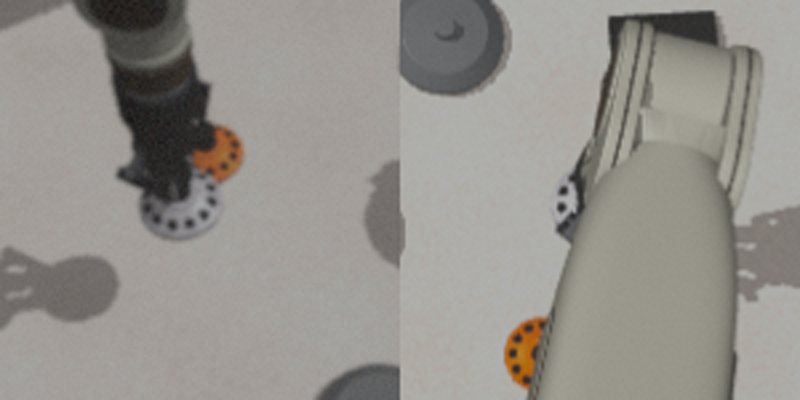

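```bash
python3 - <<'E'
from h import *
from scipy.optimize import least_squares
o=bot.get_obs()
d=np.load("pics/scene2.npy");C=cloud("scene",d);tz=o['eef_pos'][2]-.0428;print(tz)
vv,uu=np.mgrid[0:420,0:560]
img=cv2.imread("pics/scene2.png").astype(int)
m=(np.hypot(uu-237,vv-205)<24)&(C[...,2]>tz-.01)&(C[...,2]<tz+.05)
m=m.astype(np.uint8);n,l,s,_=cv2.connectedComponentsWithStats(m);m=(l==1+np.argmax(s[1:,4])).astype(np.uint8)
c,_=cv2.findContours(m,0,cv2.CHAIN_APPROX_NONE);c=max(c,key=len)[:,0]
h=cv2.convexHull(c)[:,0]
h=c[c[:,1]>203];print(len(h),h[::4].tolist())
for dz in(.009,.011,.014):
    P=np.array([atz("scene",u,v,tz+dz)[:2] for u,v in h])
    for fixr in (None,.0425):
        f=lambda p:np.hypot(P[:,0]-p[0],P[:,1]-p[1])-(p[2] if fixr is None else fixr)
        r=least_squares(f,[.545,-.133,.0425],loss='soft_l1',f_scale=.001);print(dz,r.x.round(4),np.std(r.fun).round(4))
E
```

```text
0.12839454746992157
56 [[237, 204], [233, 207], [229, 205], [222, 206], [222, 210], [224, 214], [228, 217], [232, 219], [236, 219], [240, 219], [244, 218], [248, 215], [251, 211], [253, 207]]
0.009 [ 0.5417 -0.1313  0.0396] 0.0099
0.009 [ 0.5381 -0.1308  0.0425] 0.0111
0.011 [ 0.5431 -0.1313  0.0396] 0.0099
0.011 [ 0.5394 -0.1308  0.0425] 0.0111
0.014 [ 0.5451 -0.1314  0.0394] 0.0098
0.014 [ 0.5413 -0.1307  0.0425] 0.0111
```

```bash
python3 - <<'E'
from h import *
from scipy.optimize import least_squares
o,R=st()
tz=o['eef_pos'][2]-.0428
h=np.array([[222,206],[222,210],[224,214],[228,217],[232,219],[236,219],[240,219],[244,218],[248,215],[251,211],[253,207]],float)
h=h+ .5*(h-[237.5,204])/np.linalg.norm(h-[237.5,204],axis=1)[:,None]
for dz in(.009,.011,.014):
    P=np.array([atz("scene",u,v,tz+dz)[:2] for u,v in h])
    f=lambda p:np.hypot(P[:,0]-p[0],P[:,1]-p[1])-p[2]
    r=least_squares(f,[.545,-.133,.0425]);print(dz,r.x.round(4),np.std(r.fun).round(4))
E
```

```text
t 5.17 pos [ 0.5435 -0.1332  0.1712] q [-0.24   0.391  0.058  1.24   0.     2.042] F [-0.11 -0.55 -3.43] T [-0.036  0.014 -0.001] w 0.0241
0.009 [ 0.5388 -0.1316  0.0432] 0.0007
0.011 [ 0.5402 -0.1316  0.0431] 0.0007
0.014 [ 0.5423 -0.1317  0.043 ] 0.0006
```

>>> {"name": "apply_moves", "arguments": {
  "targets": [-0.01, 0.02, -0.017, -0.05, 0, 0, 0, -0.02, 0.07, -0.06, -0.12, 0, 0, 0, -0.03, 0.13, -0.11, -0.2, 0, 0, 0, -0.04, 0.2, -0.17, -0.3, 0, 0, 0, -0.05, 0.27, -0.23, -0.4, 0, 0, 0, -0.05, 0.34, -0.29, -0.5, 0, 0, 0, -0.05, 0.41, -0.35, -0.6, 0, 0, 0, -0.05, 0.48, -0.41, -0.7, 0, 0, 0, -0.05, 0.55, -0.47, -0.8, 0, 0, 0, -0.05, 0.61, -0.52, -0.9, 0, 0, 0, -0.05, 0.64, -0.545, -1, 0, 0, 0, -0.05, 0.65, -0.555, -1, 0, 0, 0]
}}

```text
clock: 6.17
eef_pos: [0.5447, 0.0825, 0.1838]
tool_rot: [0.073, 0.704, -0.073, 0.703]
ft_force: [0.0, 0.0, -2.5]
grip_width: 0.0243
```

```bash
python3 - <<'E'
from h import *
o,R=st();print(R.round(3))
to([.5465,.223,.18],R,o)
E
```

```text
t 6.17 pos [0.5447 0.0825 0.1838] q [1.500e-01 3.670e-01 5.500e-02 1.261e+00 1.000e-03 1.928e+00] F [ 0.04  0.01 -2.46] T [-0.052 -0.025 -0.043] w 0.0243
[[-0.002  0.206  0.979]
 [ 0.     0.979 -0.206]
 [-1.     0.    -0.002]]
shift units [ 0.0154  0.5516 -0.1086]
```

>>> {"name": "apply_moves", "arguments": {
  "targets": [0, 0.02, -0.004, 0, 0, 0, 0, 0, 0.07, -0.014, 0, 0, 0, 0, 0, 0.13, -0.026, 0, 0, 0, 0, 0, 0.19, -0.037, 0, 0, 0, 0, 0, 0.25, -0.049, 0, 0, 0, 0, 0, 0.31, -0.061, 0, 0, 0, 0, 0, 0.37, -0.073, 0, 0, 0, 0, 0, 0.43, -0.085, 0, 0, 0, 0, 0, 0.49, -0.096, 0, 0, 0, 0, 0, 0.53, -0.104, 0, 0, 0, 0, 0, 0.55, -0.108, 0, 0, 0, 0, 0, 0.552, -0.109, 0, 0, 0, 0]
}}

```text
clock: 7.17
eef_pos: [0.548, 0.2218, 0.1846]
tool_rot: [0.074, 0.703, -0.074, 0.703]
ft_force: [-0.5, 0.0, -2.6]
grip_width: 0.024
```

```bash
python3 - <<'E'
from h import *
for n in("scene","top"):
    p,d=bot.camera(n);np.save(f"pics/{n}3.npy",d); cv2.imwrite(f"pics/{n}3.png",p[:,:,::-1])
o,R=st();print(R.round(3))
to([.5465,.223,.18],R,o)
s=cv2.imread("pics/scene3.png")[130:250,300:420];t=cv2.imread("pics/top3.png")[160:280,160:280]
cv2.imwrite("pics/c3.png",cv2.resize(np.hstack([s,t]),(800,400),interpolation=cv2.INTER_CUBIC))
E
```

```text
t 7.27 pos [0.5479 0.2205 0.1847] q [ 0.383  0.443  0.173  1.301 -0.     2.166] F [ 0.48 -1.04 -1.98] T [ 0.021  0.032 -0.023] w 0.0237
[[-0.     0.211  0.978]
 [-0.001  0.978 -0.211]
 [-1.    -0.001 -0.   ]]
shift units [ 0.0187  0.0084 -0.0076]
```

View pics/c3.png

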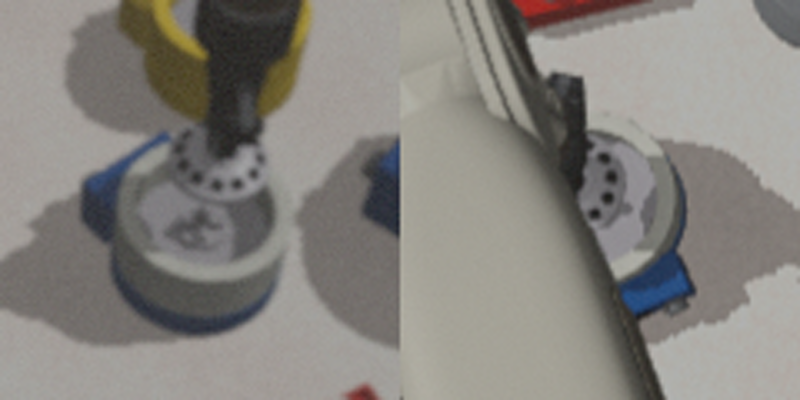

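The rotor hangs above the bowl in the scene view (crop 220,165), with the drive cross visible below it at (195,230). I'll measure the rotor's offset from the TCP here with the same edge fit.

```bash
cat > rot.py <<'E'
from h import *
from scipy.optimize import least_squares
def fit(tag,u0,v0,tz,names=("scene",),lo=.0):
    for n in names:
        d=np.load(f"pics/{n}{tag}.npy");C=cloud(n,d)
        vv,uu=np.mgrid[0:420,0:560]
        m=(np.hypot(uu-u0,vv-v0)<22)&(C[...,2]>tz-.006)&(C[...,2]<tz+.05)
        m=m.astype(np.uint8);k,l,s,_=cv2.connectedComponentsWithStats(m);m=(l==1+np.argmax(s[1:,4])).astype(np.uint8)
        c,_=cv2.findContours(m,0,cv2.CHAIN_APPROX_NONE);c=max(c,key=len)[:,0].astype(float)
        c=cv2.convexHull(c.astype(np.float32))[:,0].astype(float)
        c=c[c[:,1]>v0+1]; g=c+.5*(c-[u0,v0])/np.linalg.norm(c-[u0,v0],axis=1)[:,None]
        print(g.round(1).tolist())
        for dz in(.008,.011,.014):
            P=np.array([atz(n,u,v,tz+dz)[:2] for u,v in g])
            for fr in(0,.0425):
                f=lambda p:np.hypot(P[:,0]-p[0],P[:,1]-p[1])-(fr or p[2])
                r=least_squares(f,[*P.mean(0),.0425],loss='soft_l1',f_scale=.001);print(dz,r.x.round(4),np.std(r.fun).round(4))
        # direct height of disc surface
        mm=(m>0);print('z pct',np.percentile(C[...,2][mm],[2,10,25,50,75,90])-tz)
E
python3 - <<'E'
from rot import *
fit(3,366,178,.1847-.0428)
E
```

```text
[[380.5, 183.2], [379.4, 185.2], [376.4, 188.4], [372.2, 190.4], [360.8, 190.5], [357.7, 189.4], [354.6, 187.3], [351.5, 184.2], [349.5, 180.1]]
0.008 [0.5425 0.2276 0.0439] 0.0001
0.008 [0.5442 0.227  0.0425] 0.0005
0.011 [0.5446 0.2264 0.0437] 0.0001
0.011 [0.5461 0.2259 0.0425] 0.0005
0.014 [0.5467 0.2253 0.0436] 0.0001
0.014 [0.5481 0.2248 0.0425] 0.0004
z pct [0.01768169 0.020804   0.02359525 0.02833748 0.03288241 0.03627367]
```

```bash
python3 - <<'E'
from rot import *
fit(0,243,231,0.0)
print('--2');fit(2,237,204,.1284)
E
```

```text
[[264.5, 237.1], [263.5, 240.2], [262.4, 242.3], [259.4, 246.3], [258.3, 247.4], [254.3, 250.4], [252.2, 251.5], [249.1, 252.5], [236.9, 252.5], [233.8, 251.5], [231.7, 250.4], [226.6, 246.3], [223.6, 242.3], [222.5, 240.2], [221.5, 237.1]]
0.008 [ 0.5511 -0.1294  0.0629] 0.0007
0.008 [ 0.5752 -0.1326  0.0425] 0.0086
0.011 [ 0.5529 -0.1295  0.0628] 0.0007
0.011 [ 0.5768 -0.1326  0.0425] 0.0085
0.014 [ 0.5547 -0.1295  0.0626] 0.0007
0.014 [ 0.5784 -0.1326  0.0425] 0.0084
z pct [-0.00303467 -0.00121959  0.00049135  0.00283347  0.02539537  0.0326704 ]
--2
[[253.5, 208.1], [251.4, 212.2], [246.3, 217.4], [244.2, 218.4], [241.1, 219.5], [230.8, 219.5], [226.7, 217.4], [222.6, 213.3], [221.5, 210.2]]
0.008 [ 0.5387 -0.1316  0.0439] 0.0003
0.008 [ 0.5404 -0.1321  0.0425] 0.0006
0.011 [ 0.5408 -0.1316  0.0437] 0.0003
0.011 [ 0.5423 -0.1321  0.0425] 0.0005
0.014 [ 0.5428 -0.1317  0.0436] 0.0003
0.014 [ 0.5442 -0.1321  0.0425] 0.0005
z pct [0.01849937 0.02245225 0.02530097 0.0301231  0.03498541 0.03811075]
```

```bash
python3 - <<'E'
from rot import *
fit(0,243,231,0.0135)   # cut at z>.0075
E
```

```text
[[256.5, 234.1], [254.4, 238.3], [251.3, 241.4], [247.2, 243.5], [244.0, 244.5], [237.8, 244.5], [234.7, 243.4], [232.7, 242.4], [228.6, 238.2], [227.5, 236.2]]
0.008 [ 0.5496 -0.1326  0.0435] 0.0002
0.008 [ 0.5509 -0.1328  0.0425] 0.0004
0.011 [ 0.5515 -0.1326  0.0434] 0.0002
0.011 [ 0.5526 -0.1328  0.0425] 0.0003
0.014 [ 0.5533 -0.1326  0.0433] 0.0002
0.014 [ 0.5543 -0.1328  0.0425] 0.0003
z pct [0.00385161 0.00727441 0.01102197 0.0156999  0.02060689 0.02521993]
```

>>> {"name": "apply_moves", "arguments": {
  "targets": [0.02, 0, -0.004, 0, 0, 0, 0, 0.05, 0, -0.004, 0, 0, 0, 0, 0.08, 0, -0.004, 0, 0, 0, 0, 0.11, 0, -0.004, 0, 0, 0, 0, 0.135, 0, -0.004, 0, 0, 0, 0, 0.15, 0, -0.004, 0, 0, 0, 0, 0.155, 0, -0.004, 0, 0, 0, 0, 0.155, 0, -0.004, 0, 0, 0, 0, 0.155, 0, -0.004, 0, 0, 0, 0, 0.155, 0, -0.004, 0, 0, 0, 0]
}}

```text
clock: 8.1
eef_pos: [0.5474, 0.2212, 0.1465]
tool_rot: [0.075, 0.703, -0.075, 0.703]
ft_force: [0.0, 0.6, -3.0]
grip_width: 0.0244
```

```bash
python3 - <<'E'
from rot import *
o,R=st()
for n in("scene","top"):
    p,d=bot.camera(n);np.save(f"pics/{n}4.npy",d); cv2.imwrite(f"pics/{n}4.png",p[:,:,::-1])
o,R=st()
s=cv2.imread("pics/scene4.png")[130:250,300:420];t=cv2.imread("pics/top4.png")[160:280,160:280]
cv2.imwrite("pics/c4.png",cv2.resize(np.hstack([s,t]),(800,400),interpolation=cv2.INTER_CUBIC))
E
```

```text
t 8.10 pos [0.5474 0.2212 0.1465] q [ 0.384  0.464  0.104  1.21  -0.     2.167] F [ 0.    0.62 -3.  ] T [ 0.037 -0.033  0.02 ] w 0.0244
t 8.20 pos [0.5474 0.2212 0.1466] q [ 0.384  0.464  0.104  1.21  -0.     2.167] F [ 0.49  0.17 -2.56] T [-0.022 -0.007  0.032] w 0.0241
```

View pics/c4.png

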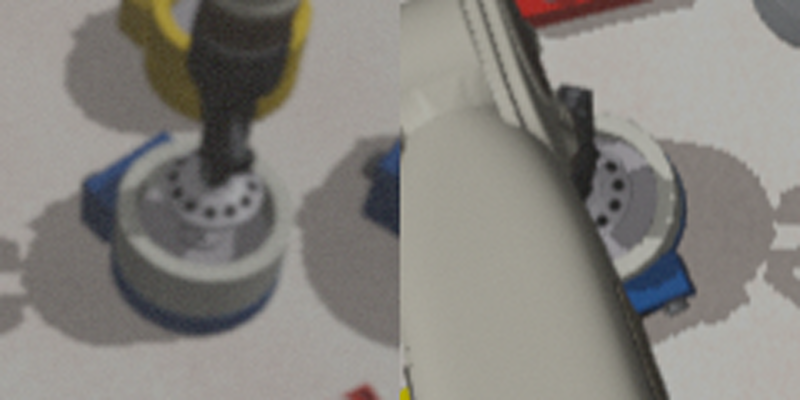

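```bash
python3 - <<'E'
from rot import *
import rot
# rotor edge at rel height ~.016 (the fit's .014 line, then +.0014 in x)
fit(4,363,186,.1038)
# fixed-shape check by colour image: rim outer fit from scene, all frames
d=np.load("pics/scene0.npy");C=cloud("scene",d)
E
```

```text
[[378.5, 190.1], [376.4, 194.3], [375.4, 195.3], [372.3, 197.4], [370.3, 198.4], [358.8, 198.5], [355.7, 197.4], [352.6, 195.3], [349.5, 192.2], [348.5, 190.1]]
0.008 [0.542  0.2269 0.0442] 0.0002
0.008 [0.5442 0.2262 0.0425] 0.0006
0.011 [0.544  0.2258 0.0441] 0.0002
0.011 [0.546  0.2252 0.0425] 0.0006
0.014 [0.546  0.2247 0.044 ] 0.0002
0.014 [0.5479 0.2241 0.0425] 0.0005
z pct [0.01652807 0.02061922 0.02339236 0.02781584 0.03287754 0.03637402]
```

>>> {"name": "apply_moves", "arguments": {
  "targets": [0.006, -0.002, -0.003, 0, 0, 0, 0, 0.012, -0.002, -0.003, 0, 0, 0, 0, 0.018, -0.002, -0.003, 0, 0, 0, 0, 0.024, -0.002, -0.003, 0, 0, 0, 0, 0.03, -0.002, -0.003, 0, 0, 0, 0, 0.036, -0.002, -0.003, 0, 0, 0, 0, 0.036, -0.002, -0.003, 0, 0, 0, 0]
}}

```text
clock: 8.78
eef_pos: [0.5459, 0.2206, 0.1366]
tool_rot: [0.075, 0.703, -0.075, 0.703]
ft_force: [-0.7, 0.5, -3.1]
grip_width: 0.0245
```

>>> {"name": "apply_moves", "arguments": {
  "targets": [0.004, 0, 0, 0, 0, 0, 0, 0.008, 0, 0, 0, 0, 0, 0, 0.012, 0, 0, 0, 0, 0, 0, 0.012, 0, 0, 0, 0, 0, 0]
}}

```text
clock: 9.12
eef_pos: [0.5461, 0.2206, 0.1338]
tool_rot: [0.075, 0.703, -0.075, 0.703]
ft_force: [0.0, 0.1, -2.0]
grip_width: 0.024
```

>>> {"name": "apply_moves", "arguments": {
  "targets": [0.004, 0, 0, 0, 0, 0, 0, 0.008, 0, 0, 0, 0, 0, 0, 0.012, 0, 0, 0, 0, 0, 0, 0.012, 0, 0, 0, 0, 0, 0]
}}

```text
clock: 9.45
eef_pos: [0.546, 0.2206, 0.1308]
tool_rot: [0.075, 0.703, -0.075, 0.703]
ft_force: [0.2, -0.5, -3.0]
grip_width: 0.0242
```

No contact force with the underside at about 88 mm, below the lowest possible post top, so the post is in the bore. Continuing down in small steps until the rotor rides on the cross.

>>> {"name": "apply_moves", "arguments": {
  "targets": [0.004, 0, 0, 0, 0, 0, 0, 0.008, 0, 0, 0, 0, 0, 0, 0.012, 0, 0, 0, 0, 0, 0, 0.016, 0, 0, 0, 0, 0, 0, 0.02, 0, 0, 0, 0, 0, 0, 0.024, 0, 0, 0, 0, 0, 0, 0.028, 0, 0, 0, 0, 0, 0, 0.028, 0, 0, 0, 0, 0, 0]
}}

```text
clock: 10.12
eef_pos: [0.546, 0.2206, 0.1238]
tool_rot: [0.075, 0.703, -0.075, 0.703]
ft_force: [0.2, 0.0, -3.1]
grip_width: 0.0239
```

>>> {"name": "apply_moves", "arguments": {
  "targets": [0.003, 0, 0, 0, 0, 0, 0, 0.006, 0, 0, 0, 0, 0, 0, 0.009, 0, 0, 0, 0, 0, 0, 0.009, 0, 0, 0, 0, 0, 0]
}}

```text
clock: 10.45
eef_pos: [0.5461, 0.2207, 0.1216]
tool_rot: [0.075, 0.703, -0.075, 0.703]
ft_force: [-1.7, -0.2, -2.6]
grip_width: 0.024
```

>>> {"name": "apply_moves", "arguments": {
  "targets": [0.003, 0, 0, 0, 0, 0, 0, 0.006, 0, 0, 0, 0, 0, 0, 0.008, 0, 0, 0, 0, 0, 0, 0.008, 0, 0, 0, 0, 0, 0]
}}

```text
clock: 10.78
eef_pos: [0.5461, 0.2206, 0.1196]
tool_rot: [0.075, 0.703, -0.075, 0.703]
ft_force: [0.4, -0.4, -3.6]
grip_width: 0.0239
```

>>> {"name": "apply_moves", "arguments": {
  "targets": [0.003, 0, 0, 0, 0, 0, 0, 0.006, 0, 0, 0, 0, 0, 0, 0.006, 0, 0, 0, 0, 0, 0]
}}

```text
clock: 11.03
eef_pos: [0.5461, 0.2206, 0.1181]
tool_rot: [0.075, 0.703, -0.075, 0.703]
ft_force: [0.6, 0.0, -2.7]
grip_width: 0.0241
```

>>> {"name": "apply_moves", "arguments": {
  "targets": [0.003, 0, 0, 0, 0, 0, 0, 0.006, 0, 0, 0, 0, 0, 0, 0.006, 0, 0, 0, 0, 0, 0]
}}

```text
clock: 11.28
eef_pos: [0.5461, 0.2206, 0.1166]
tool_rot: [0.075, 0.703, -0.075, 0.703]
ft_force: [1.1, -0.1, -2.9]
grip_width: 0.024
```

>>> {"name": "apply_moves", "arguments": {
  "targets": [0.003, 0, 0, 0, 0, 0, 0, 0.006, 0, 0, 0, 0, 0, 0, 0.006, 0, 0, 0, 0, 0, 0]
}}

```text
clock: 11.53
eef_pos: [0.5463, 0.2207, 0.1155]
tool_rot: [0.075, 0.703, -0.075, 0.703]
ft_force: [-0.4, 0.3, -1.4]
grip_width: 0.0242
```

>>> {"name": "apply_moves", "arguments": {
  "targets": [0.002, 0, 0, 0, 0, 0, 0, 0.004, 0, 0, 0, 0, 0, 0, 0.004, 0, 0, 0, 0, 0, 0]
}}

```text
clock: 11.78
eef_pos: [0.5463, 0.2209, 0.1152]
tool_rot: [0.075, 0.703, -0.075, 0.703]
ft_force: [-2.9, 0.5, 3.8]
grip_width: 0.0242
```

>>> {"name": "apply_moves", "arguments": {
  "targets": [0, 0, 0.0003, -0.1, 0, 0, 0, 0, 0, 0.0006, -0.2, 0, 0, 0, 0, 0, 0.0006, -0.2, 0, 0, 0]
}}

```text
clock: 12.03
eef_pos: [0.5468, 0.2211, 0.1153]
tool_rot: [0.04, 0.706, -0.039, 0.707]
ft_force: [-1.4, 0.8, 4.3]
grip_width: 0.0241
```

```bash
python3 -c "
from h import *
st()"
```

```text
t 12.03 pos [0.5468 0.2211 0.1153] q [3.840e-01 4.860e-01 5.300e-02 1.137e+00 1.000e-03 2.066e+00] F [-1.42  0.84  4.29] T [ 0.059  0.371 -0.027] w 0.0241
```

>>> {"name": "apply_moves", "arguments": {
  "targets": [0, 0, 0.0003, -0.1, 0, 0, 0, 0, 0, 0.0006, -0.2, 0, 0, 0, 0, 0, 0.0006, -0.2, 0, 0, 0]
}}

```text
clock: 12.28
eef_pos: [0.547, 0.2212, 0.1153]
tool_rot: [0.005, 0.707, -0.004, 0.708]
ft_force: [-1.4, 1.8, 5.0]
grip_width: 0.0239
```

>>> {"name": "apply_moves", "arguments": {
  "targets": [0, 0, 0.0003, -0.1, 0, 0, 0, 0, 0, 0.0006, -0.2, 0, 0, 0, 0, 0, 0.0006, -0.2, 0, 0, 0]
}}

```text
clock: 12.53
eef_pos: [0.5472, 0.2213, 0.1153]
tool_rot: [-0.03, 0.706, 0.031, 0.707]
ft_force: [-1.3, 1.1, 6.2]
grip_width: 0.0241
```

```bash
python3 -c "
from h import *
st()"
```

```text
t 12.53 pos [0.5472 0.2213 0.1153] q [3.840e-01 4.860e-01 5.400e-02 1.137e+00 1.000e-03 1.867e+00] F [-1.34  1.11  6.2 ] T [0.223 0.37  0.009] w 0.0241
```

>>> {"name": "apply_moves", "arguments": {
  "targets": [-0.001, 0, 0.0003, -0.1, 0, 0, 0, -0.001, 0, 0.0006, -0.2, 0, 0, 0, -0.001, 0, 0.0006, -0.2, 0, 0, 0]
}}

```text
clock: 12.78
eef_pos: [0.5473, 0.2213, 0.1153]
tool_rot: [-0.066, 0.703, 0.066, 0.705]
ft_force: [-1.1, 0.7, 5.1]
grip_width: 0.0239
```

>>> {"name": "apply_moves", "arguments": {
  "targets": [0, 0, 0.0003, -0.1, 0, 0, 0, 0, 0, 0.0006, -0.2, 0, 0, 0, 0, 0, 0.0006, -0.2, 0, 0, 0]
}}

```text
clock: 13.03
eef_pos: [0.5474, 0.2213, 0.1153]
tool_rot: [-0.101, 0.699, 0.101, 0.7]
ft_force: [-1.7, 1.5, 4.4]
grip_width: 0.0242
```

```bash
python3 -c "
from h import *
st()"
```

```text
t 13.03 pos [0.5474 0.2213 0.1153] q [3.840e-01 4.870e-01 5.500e-02 1.137e+00 1.000e-03 1.668e+00] F [-1.71  1.49  4.36] T [0.318 0.31  0.006] w 0.0242
```

>>> {"name": "apply_moves", "arguments": {
  "targets": [0, 0, 0.0003, -0.1, 0, 0, 0, 0, 0, 0.0006, -0.2, 0, 0, 0, 0, 0, 0.0006, -0.2, 0, 0, 0]
}}

```text
clock: 13.28
eef_pos: [0.5476, 0.2213, 0.1153]
tool_rot: [-0.136, 0.693, 0.136, 0.694]
ft_force: [-1.4, 2.2, 5.0]
grip_width: 0.0241
```

>>> {"name": "apply_moves", "arguments": {
  "targets": [0, 0, 0.0003, -0.1, 0, 0, 0, 0, 0, 0.0006, -0.2, 0, 0, 0, 0, 0, 0.0006, -0.2, 0, 0, 0]
}}

```text
clock: 13.53
eef_pos: [0.5477, 0.2213, 0.1153]
tool_rot: [-0.17, 0.686, 0.171, 0.687]
ft_force: [-1.9, 2.0, 5.0]
grip_width: 0.0237
```

```bash
python3 -c "
from h import *
st()"
```

```text
t 13.53 pos [0.5477 0.2213 0.1153] q [3.840e-01 4.880e-01 5.600e-02 1.138e+00 1.000e-03 1.468e+00] F [-1.89  1.98  4.96] T [ 0.25   0.328 -0.021] w 0.0237
```

>>> {"name": "apply_moves", "arguments": {
  "targets": [0, 0, 0.0003, -0.1, 0, 0, 0, 0, 0, 0.0006, -0.2, 0, 0, 0, 0, 0, 0.0006, -0.2, 0, 0, 0]
}}

```text
clock: 13.78
eef_pos: [0.5479, 0.2213, 0.1153]
tool_rot: [-0.204, 0.676, 0.205, 0.678]
ft_force: [-1.0, 0.6, 4.7]
grip_width: 0.024
```

>>> {"name": "apply_moves", "arguments": {
  "targets": [0, 0, 0.0003, -0.1, 0, 0, 0, 0, 0, 0.0006, -0.2, 0, 0, 0, 0, 0, 0.0006, -0.2, 0, 0, 0]
}}

```text
clock: 14.03
eef_pos: [0.548, 0.2213, 0.1152]
tool_rot: [-0.238, 0.665, 0.238, 0.666]
ft_force: [-0.5, 2.1, 5.0]
grip_width: 0.0242
```

```bash
python3 -c "
from h import *
st()"
```

```text
t 14.03 pos [0.548  0.2213 0.1152] q [0.384 0.488 0.057 1.138 0.    1.268] F [-0.53  2.07  5.  ] T [0.193 0.285 0.03 ] w 0.0242
```

>>> {"name": "apply_moves", "arguments": {
  "targets": [0, 0, 0.0003, -0.1, 0, 0, 0, 0, 0, 0.0006, -0.2, 0, 0, 0, 0, 0, 0.0006, -0.2, 0, 0, 0]
}}

```text
clock: 14.28
eef_pos: [0.5481, 0.2213, 0.1151]
tool_rot: [-0.271, 0.653, 0.271, 0.654]
ft_force: [-0.4, 0.8, 4.7]
grip_width: 0.024
```

>>> {"name": "apply_moves", "arguments": {
  "targets": [0, 0, 0.0003, -0.1, 0, 0, 0, 0, 0, 0.0006, -0.2, 0, 0, 0, 0, 0, 0.0006, -0.2, 0, 0, 0]
}}

```text
clock: 14.53
eef_pos: [0.5474, 0.2206, 0.1135]
tool_rot: [-0.303, 0.639, 0.303, 0.638]
ft_force: [1.2, -0.6, -3.2]
grip_width: 0.0241
```

```bash
python3 -c "
from h import *
st()"
```

```text
t 14.53 pos [0.5474 0.2206 0.1135] q [ 3.840e-01  4.900e-01  5.600e-02  1.138e+00 -1.000e-03  1.069e+00] F [ 1.18 -0.6  -3.19] T [-0.07  -0.233  0.014] w 0.0241
```

Pressure vanished and the tool sank 1.6 mm, so the slots have found the cross. I'll turn a touch further toward the window's centre while lowering.

>>> {"name": "apply_moves", "arguments": {
  "targets": [0.004, 0, 0, -0.06, 0, 0, 0, 0.008, 0, 0, -0.1, 0, 0, 0, 0.008, 0, 0, -0.1, 0, 0, 0]
}}

```text
clock: 14.78
eef_pos: [0.5471, 0.2206, 0.1112]
tool_rot: [-0.319, 0.632, 0.319, 0.63]
ft_force: [0.6, -0.6, -3.5]
grip_width: 0.0241
```

```bash
python3 -c "
from h import *
st()"
```

```text
t 14.78 pos [0.5471 0.2206 0.1112] q [ 0.383  0.492  0.053  1.134 -0.     1.018] F [ 0.61 -0.57 -3.51] T [ 0.032 -0.1    0.021] w 0.0241
```

>>> {"name": "apply_moves", "arguments": {
  "targets": [0.004, 0, 0, 0, 0, 0, 0, 0.008, 0, 0, 0, 0, 0, 0, 0.008, 0, 0, 0, 0, 0, 0]
}}

```text
clock: 15.03
eef_pos: [0.5473, 0.2209, 0.1099]
tool_rot: [-0.319, 0.631, 0.319, 0.63]
ft_force: [-0.6, -0.5, -3.0]
grip_width: 0.024
```

>>> {"name": "apply_moves", "arguments": {
  "targets": [0.003, 0, 0, 0, 0, 0, 0, 0.006, 0, 0, 0, 0, 0, 0, 0.006, 0, 0, 0, 0, 0, 0]
}}

```text
clock: 15.28
eef_pos: [0.5476, 0.2211, 0.1089]
tool_rot: [-0.32, 0.631, 0.32, 0.631]
ft_force: [0.3, 0.4, -2.9]
grip_width: 0.0241
```

>>> {"name": "apply_moves", "arguments": {
  "targets": [0.002, 0, 0, 0, 0, 0, 0, 0.004, 0, 0, 0, 0, 0, 0, 0.004, 0, 0, 0, 0, 0, 0]
}}

```text
clock: 15.53
eef_pos: [0.5477, 0.2211, 0.108]
tool_rot: [-0.32, 0.631, 0.32, 0.631]
ft_force: [-0.0, -0.2, -3.4]
grip_width: 0.0243
```

>>> {"name": "apply_moves", "arguments": {
  "targets": [0.002, 0, 0, 0, 0, 0, 0, 0.004, 0, 0, 0, 0, 0, 0, 0.004, 0, 0, 0, 0, 0, 0]
}}

```text
clock: 15.78
eef_pos: [0.5476, 0.2211, 0.107]
tool_rot: [-0.32, 0.631, 0.32, 0.631]
ft_force: [-0.9, 0.2, -3.7]
grip_width: 0.0237
```

>>> {"name": "apply_moves", "arguments": {
  "targets": [0.002, 0, 0, 0, 0, 0, 0, 0.004, 0, 0, 0, 0, 0, 0, 0.004, 0, 0, 0, 0, 0, 0]
}}

```text
clock: 16.03
eef_pos: [0.5478, 0.2211, 0.1065]
tool_rot: [-0.32, 0.631, 0.32, 0.631]
ft_force: [-1.0, 0.6, 0.3]
grip_width: 0.024
```

```bash
python3 -c "
from h import *
st()"
```

```text
t 16.03 pos [0.5478 0.2211 0.1065] q [ 0.384  0.496  0.045  1.12  -0.     1.017] F [-0.97  0.6   0.3 ] T [-0.056  0.191  0.07 ] w 0.0240
```

Collar contact came at TCP z 0.1065, 8.8 mm below riding height, so the rotor is home. Releasing gently.

>>> {"name": "apply_moves", "arguments": {
  "targets": [0, 0, 0, 0, 0, 0, 0.2, 0, 0, 0, 0, 0, 0, 0.3, 0, 0, 0, 0, 0, 0, 0.34, 0, 0, 0, 0, 0, 0, 0.4, 0, 0, 0, 0, 0, 0, 0.5, 0, 0, 0, 0, 0, 0, 0.6, 0, 0, 0, 0, 0, 0, 0.7, 0, 0, 0, 0, 0, 0, 0.8, 0, 0, 0, 0, 0, 0, 0.8, 0, 0, 0, 0, 0, 0, 0.8, 0, 0, 0, 0, 0, 0, 0.8]
}}

```text
clock: 16.95
eef_pos: [0.5477, 0.2211, 0.106]
tool_rot: [-0.32, 0.631, 0.32, 0.631]
ft_force: [-0.5, -0.1, -0.3]
grip_width: 0.0685
```

>>> {"name": "apply_moves", "arguments": {
  "targets": [-0.02, 0, 0, 0, 0, 0, 0.8, -0.06, 0, 0, 0, 0, 0, 0.8, -0.12, 0, 0, 0, 0, 0, 0.8, -0.19, 0, 0, 0, 0, 0, 0.8, -0.26, 0, 0, 0, 0, 0, 0.8, -0.33, 0, 0, 0, 0, 0, 0.8, -0.4, 0, 0, 0, 0, 0, 0.8, -0.44, 0, 0, 0, 0, 0, 0.8, -0.46, 0, 0, 0, 0, 0, 0.8]
}}

```text
clock: 17.7
eef_pos: [0.5487, 0.2215, 0.2239]
tool_rot: [-0.32, 0.629, 0.319, 0.632]
ft_force: [0.3, -0.0, 0.2]
grip_width: 0.0682
```

```bash
python3 - <<'E'
from h import *
o,R=st();print(R.round(2))
for n in("scene","top"):
    p,d=bot.camera(n);np.save(f"pics/{n}5.npy",d); cv2.imwrite(f"pics/{n}5.png",p[:,:,::-1])
s=cv2.imread("pics/scene5.png")[130:250,300:420];t=cv2.imread("pics/top5.png")[160:280,160:280]
cv2.imwrite("pics/c5.png",cv2.resize(np.hstack([s,t]),(800,400),interpolation=cv2.INTER_CUBIC))
E
```

```text
t 17.70 pos [0.5487 0.2215 0.2239] q [ 0.384  0.425  0.247  1.389 -0.     1.017] F [ 0.27 -0.03  0.15] T [-0.022  0.036 -0.016] w 0.0682
[[ 0.   -0.81  0.59]
 [ 0.    0.59  0.81]
 [-1.   -0.    0.  ]]
```

View pics/c5.png

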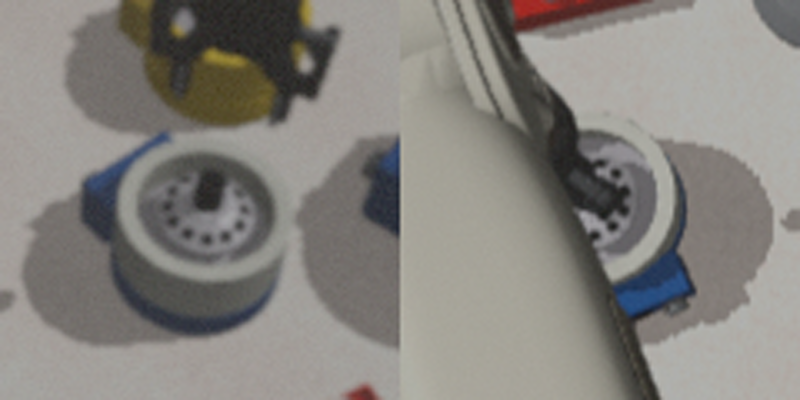

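The rotor sits upright in the bowl (crop 208,205) and the fingers are clear. I'll move the arm aside to measure height, centring and level.

>>> {"name": "apply_moves", "arguments": {
  "targets": [0, -0.04, -0.05, 0, 0, 0, 0.8, 0, -0.1, -0.14, 0, 0, 0, 0.8, 0, -0.17, -0.23, 0, 0, 0, 0.8, 0, -0.24, -0.33, 0, 0, 0, 0.8, 0, -0.31, -0.43, 0, 0, 0, 0.8, 0, -0.38, -0.52, 0, 0, 0, 0.8, 0, -0.45, -0.61, 0, 0, 0, 0.8, 0, -0.52, -0.7, 0, 0, 0, 0.8, 0, -0.58, -0.79, 0, 0, 0, 0.8, 0, -0.6, -0.82, 0, 0, 0, 0.8, 0, -0.6, -0.82, 0, 0, 0, 0.8]
}}

```text
clock: 18.72
eef_pos: [0.5466, -0.0349, 0.2199]
tool_rot: [-0.318, 0.632, 0.319, 0.631]
ft_force: [0.1, 0.0, -0.1]
grip_width: 0.0683
```

```bash
python3 - <<'E'
from h import *
from scipy.optimize import least_squares
o,R=st()
vv,uu=np.mgrid[0:420,0:560]
for n,(u,v) in(("scene",(361,192)),("top",(220,222))):
    p,d=bot.camera(n);np.save(f"pics/{n}6.npy",d); cv2.imwrite(f"pics/{n}6.png",p[:,:,::-1])
    C=cloud(n,d)
    m=(np.hypot(C[...,0]-.5465,C[...,1]-.223)<.05)&(C[...,2]>.075)&(C[...,2]<.15)
    P=C[m];k=P[P[:,2]>.118]
    print(n,'knob',k.mean(0).round(4),len(k),'top pct',np.percentile(k[:,2],[50,80,95]).round(4))
    # cone fit: axis tilt + apex position, slope 
    r=np.hypot(P[:,0]-.5465,P[:,1]-.223);Q=P[(r>.022)&(r<.04)&(P[:,2]<.105)]
    f=lambda a:Q[:,2]-(a[0]+a[1]*(Q[:,0]-.5465)+a[2]*(Q[:,1]-.223)-a[3]*np.hypot(Q[:,0]-.5465,Q[:,1]-.223))
    s=least_squares(f,[.1,0,0,.5],loss='soft_l1',f_scale=.002).x;print(' slope(x,y) dz',s.round(3),'z at r=.04 above tbl',(s[0]-s[3]*.04).round(4),len(Q))
s=cv2.imread("pics/scene6.png")[130:250,300:420];t=cv2.imread("pics/top6.png")[160:280,160:280]
cv2.imwrite("pics/c6.png",cv2.resize(np.hstack([s,t]),(800,400),interpolation=cv2.INTER_CUBIC))
# same slope on the table at start
for n in("scene","top"):
    C=cloud(n,np.load(f"pics/{n}0.npy"));c=(.5458,-.1322)
    r=np.hypot(C[...,0]-c[0],C[...,1]-c[1]);Q=C[(r>.022)&(r<.04)&(C[...,2]<.05)&(C[...,2]>.008)]
    f=lambda a:Q[:,2]-(a[0]+a[1]*(Q[:,0]-c[0])+a[2]*(Q[:,1]-c[1])-a[3]*np.hypot(Q[:,0]-c[0],Q[:,1]-c[1]))
    s=least_squares(f,[.1,0,0,.5],loss='soft_l1',f_scale=.002).x;print('start',n,s.round(3),'z r=.04',(s[0]-s[3]*.04).round(4))
E
```

```text
t 18.72 pos [ 0.5466 -0.0349  0.2199] q [-0.064  0.342  0.114  1.345 -0.     0.573] F [ 0.11  0.04 -0.06] T [ 0.04  -0.07   0.011] w 0.0683
scene knob [0.549  0.2222 0.1281] 73 top pct [0.1293 0.1318 0.133 ]
 slope(x,y) dz [ 0.113 -0.015  0.029  0.64 ] z at r=.04 above tbl 0.0872 320
top knob [0.5443 0.2235 0.1279] 73 top pct [0.1285 0.1298 0.1315]
 slope(x,y) dz [ 0.11  -0.03   0.037  0.628] z at r=.04 above tbl 0.0851 412
start scene [ 0.049  0.009 -0.006  0.641] z r=.04 0.0233
start top [0.048 0.003 0.003 0.679] z r=.04 0.021
```

View pics/c6.png

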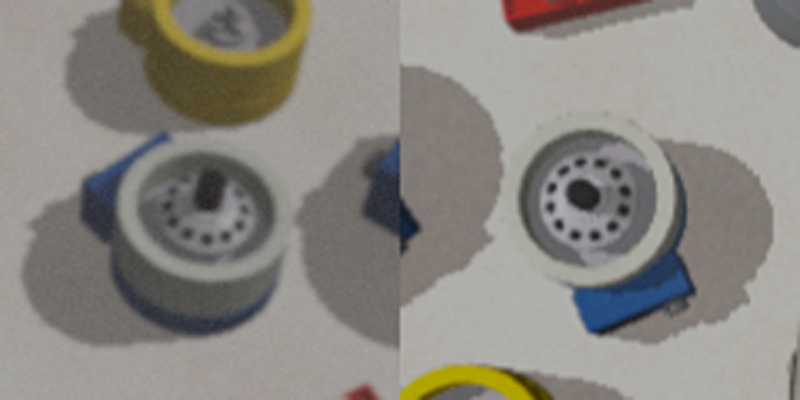

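View pics/top6.png

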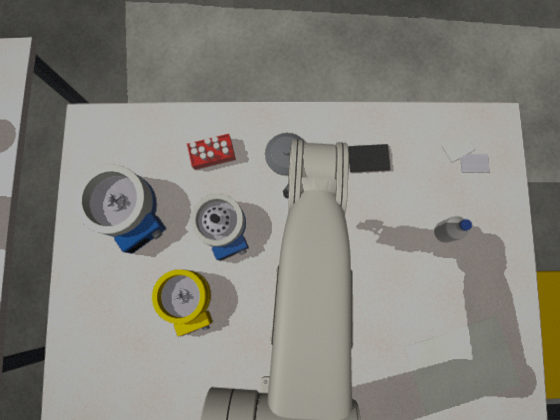

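Height is home: the disc rose 63.9 and 64.1 mm from its table reading in the two cameras. The cone slope hints at a slight offset or tilt, so I'll check it with averaged depth and a joint fit, using the start pictures as baseline.

```bash
python3 - <<'E'
from h import *
from scipy.optimize import least_squares
def analyse(C,c0,zb,lab):
    r=np.hypot(C[...,0]-c0[0],C[...,1]-c0[1])
    Q=C[(r<.041)&(r>.02)&(C[...,2]>zb+.014)&(C[...,2]<zb+.04)]
    K=C[(r<.03)&(C[...,2]>zb+.045)&(C[...,2]<zb+.08)]
    # rigid model: centre of base (cx,cy,cz), tilt (tx,ty); cone z' = h - s r', knob: r'=.013 side or z'=.066 top
    def loc(P,a):
        R=Ro.from_rotvec([a[3],a[4],0]).as_matrix();return (P-[a[0],a[1],a[2]])@R
    def f(a):
        q=loc(Q,a);k=loc(K,a)
        e1=(q[:,2]-(a[5]-a[6]*np.hypot(q[:,0],q[:,1])))*.84
        rr=np.hypot(k[:,0],k[:,1])
        e2=np.where(abs(rr-.013)<abs(k[:,2]-.066),rr-.013,k[:,2]-.066)
        return np.r_[e1,e2]
    s=least_squares(f,[*c0,zb,0,0,.048,.64],loss='soft_l1',f_scale=.002)
    print(lab,'centre',s.x[:3].round(4),'tilt',s.x[3:5].round(3),'cone',s.x[5:].round(3),len(Q),len(K))
for n in("scene","top"):
    analyse(cloud(n,np.load(f"pics/{n}0.npy")),(.5458,-.1322),0,n+' start')
    ds=[np.load(f"pics/{n}6.npy")]+[bot.camera(n)[1] for _ in range(5)]
    analyse(cloud(n,np.median(ds,0)),(.5465,.223),.064,n+' end')
E
```

```text
scene start centre [ 5.460e-01 -1.325e-01  5.000e-04] tilt [-0.005  0.004] cone [0.048 0.631] 379 88
scene end centre [0.5452 0.2241 0.0649] tilt [ 0.004 -0.002] cone [0.049 0.668] 384 91
top start centre [ 0.5459 -0.1322 -0.0016] tilt [ 0.004 -0.001] cone [0.05  0.677] 423 68
top end centre [0.5452 0.2243 0.0628] tilt [0.004 0.011] cone [0.048 0.647] 469 78
```

Tilt is within about 0.01 rad, height is home, and the offset of about 1.7 mm is about the 1.6 mm bore play. The robot is clear, so I'm handing in.

```bash
python3 -c "
from workcell import bot
print(bot.job_done(), bot.get_obs()['clock'])"
```

```text
the job is handed in; nothing more can be done
the job is handed in; nothing more can be done
```

The rotor is fitted on the small white and blue centrifuge, released, and handed in. That took about 19–20 s of the 64 s allowed.

I picked up the silver rotor by its black knob and lowered it over the spindle until it rode on the cross. I turned it about 1.1 rad at roughly 7–9 N, judged from the wrist force readings at the end of each move. Those peaked slightly above the suggested 4–8 N but far below the 30 N limit. When the slots caught, I lowered it 8.8 mm on to the collar, let go and moved the arm clear.

**Last checks, from both cameras:**
- **Height:** underside about 64.4 mm above its table reading, against 64 mm nominal, so it is home and not riding.
- **Level:** fitted tilt about 0.01 rad or less, against the 0.06 rad limit.
- **Centring:** about 1.7 mm from the measured axis, roughly the bore's 1.6 mm play and inside the 4 mm limit.
- **Bystanders:** the rack, box and bottle stand where they were in the final top view. The lid is partly hidden by the arm there, but its visible part has not moved.

Two checks disagreed at first. A simple slope fit hinted at a slight tilt, but a joint fit of cone and knob attributed it to the 1.7 mm offset. The rotor's offset in the gripper also differed by 1–3 mm between measurements, and the post still entered the bore without any contact force.

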